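Spin the offer wheel and stop it on red

TASK

Choose today's offer on the counter's prize wheel: flick the wheel with a fingertip so that it spins on its own, at a quarter turn a second or faster for at least a second. Then brake it with a fingertip so that the red plaque stops at the brass pointer, and finish with the fingertip still pressing on the wheel to hold it there. Leave the wheel's stand where it is, on the counter, and do not disturb the other things.

Things in the scene. Friction and masses are not known exactly. Their poses are not given: they have to be found in the camera images.
- stand: Dark steel stand of the prize wheel, loose but heavy (3 kg), round foot 164 mm across. Origin: on the counter under the wheel's axis, z up, +x towards the pointer: an arm along +x, 24 mm wide, carries a post 130 to 140 mm from the axis, 70 mm high, with a brass cone aiming inwards at 64 mm height, its tip 104 mm from the axis (just outside the wheel).
- wheel (a joint): Turn of the wheel about the stand's vertical axis, rad, positive counter-clockwise from above, no limits (counts on over whole turns); 0 and multiples of 2 pi put the red plaque at the pointer. Nearly free bearing: a spinning wheel loses half its speed in about 3 to 5 s and hardly stops by itself; light fingertip pressure on its face stops it at once.
- hub (a point): Centre of the wheel's upper face, on the axis, 50 mm over the counter. It sits on a soft spring: pressed, it sinks evenly up to 8 mm (about 1 N per mm), then is hard. The wheel is a pale wooden disc 200 mm across, 18 mm thick; a brass cap 40 mm across stands 13 mm over the face here. Between cap and pegs the face is clear from 20 to 80 mm from the axis.
- peg (a point): Foot of one steel peg, on the wheel's face, 86 mm from the axis, 45 degrees counter-clockwise from the red plaque's middle; turns with the wheel. Four equal pegs, 12 mm across and 22 mm high over the face, stand at steps of 90 degrees: push one sideways to spin the wheel.
- red_mark (a point): Centre of the red plaque on the wheel's face, 75 mm from the axis; turns with the wheel. Plaques are 34 mm along the radius, 30 mm across, almost flush (1 mm): red, then counter-clockwise blue, yellow, green at steps of 90 degrees.
- pointer (a point): Point that the brass pointer aims at: 75 mm from the axis on the stand's +x, at the height of the wheel's face; fixed to the stand. The centre of the red plaque must stop here.
- jam_jar: Jam jar with a yellow lid, 66 mm across, 100 mm high; bystander. Origin: centre of the underside.
- coin_roll_brown: Brown paper roll of coins standing up, 28 mm across, 52 mm high; bystander. Origin: centre of the underside.
- coin_roll_blue: Blue paper roll of coins standing up, 26 mm across, 48 mm high; bystander. Origin: centre of the underside.
- rubber_stamp: Wooden rubber stamp, 29 x 60 mm, 75 mm high; bystander. Origin: centre of the underside.
- coffee_mug: White coffee mug, 82 mm across, 114 mm with its handle, 91 mm high; bystander. Origin: centre of the underside.
- bell: Silver counter bell on a black foot, 85 mm across, 58 mm high; bystander. Origin: centre of the underside.

How it is judged:
On the way, in this order (a step that is already met when the one before it is completed fails the run):
1. the wheel spins freely, untouched, at 1.4 rad/s or faster for a second ((velocity of joint wheel above 1.4 rad/s or velocity of joint wheel below -1.4 rad/s) and contact force between each of the arm, the fingers and wheel below 0.05 N), for 1 s.
2. a fingertip presses on the wheel and has stopped it with the red plaque at the pointer (horizontal distance between red_mark and pointer below 0.016 m and velocity of joint wheel between -0.06 and 0.06 rad/s and contact force between the fingers and wheel above 0.4 N), for 0.2 s.
At the end, for the whole second after the job is handed in: The wheel stands still (under 0.06 rad/s) with the centre of the red plaque within 16 mm of the point the pointer aims at, a finger presses on the wheel with more than 0.4 N, and the stand is upright, at rest and within 30 mm of where it began (all of step 2 and distance of stand from where it was at the start of the episode below 0.03 m and angle between stand's own z axis and vertical below 0.05 rad and linear speed of stand below 0.02 m/s); the arm keeps its last pose, push and grip.
It fails at once if the stand is shoved, lifted or tipped (more than 30 mm or 0.2 rad) (distance of stand from where it was at the start of the episode above 0.03 m or angle between stand's own z axis and vertical above 0.2 rad).
It fails at once if a bystander is moved by more than 20 mm, lifted or tipped (distance of any of jam_jar, coin_roll_brown, coin_roll_blue, rubber_stamp, coffee_mug, bell from where it was at the start of the episode above 0.02 m or angle between any of jam_jar, coin_roll_brown, coin_roll_blue, rubber_stamp, coffee_mug, bell's own z axis and vertical above 0.35 rad).
It also fails if it takes over 54 s, if anything falls off the work surface, if the arm or the gripper's body presses on something with over 40 N, if the wrist force passes 120 N, or if a joint passes its speed limit or range.

ROBOT

A 6-joint arm with a two-finger parallel gripper is mounted at the origin on a cart in front of the work surface, level with it; the furniture and walls round the work are solid. World frame = base frame: x ahead of the robot, y to its left, z up, the work surface at z = 0. Lengths are in m, angles in rad, forces in N, time in s.
With the tool pointing down it reaches from about 0.225 to 0.875 m from the base axis. Payload 3.4 kg.
Tool frame: the origin (TCP) lies on the centre line of the jaws, within the pads' length; the fingertips stand 17 mm ahead of it and the grasp point (between the pads) lies 2 mm behind it (nose_length is the distance from the TCP to the fingertips, in m); z points along the fingers, y is the line along which they close (so a half turn about z gives the same grasp; the last joint's range is limited). The gripper opens to 85 mm and grips with 20 to 120 N. Pads are 22 mm wide; open, the fingers measure 114 mm over their backs; the gripper's body (76 mm by 85 mm) begins 54 mm behind the grasp point. The pads swing forward as they close: fully open they stand 13 mm farther back than shut.
Start: joints at [1.105, 0.276, 1.505, -0, 1.361, -0.121], TCP at [0.194, 0.541, 0.248] pointing down, gripper open.
Joint ranges: [-2.89, 2.89], [-0.75, 2.08], [0.22, 2.7], [-1.18, 4.32], [0.11, 2.71], [-2.7, 2.7]. Speed limits (rad/s): [2.57, 2.57, 3.14, 3.14, 3.14, 3.14].

INTERFACE

Orientations are given as a unit quaternion [w, x, y, z].
In Python, from rig import get_state, get_image, sign_off, find_in, place_of, nose_length gives the robot as it stands.
- The arm moves only by the tool apply_moves, never from a script. Its argument "deltas" is one flat list of numbers, 5 for each row, row after row: the finger opening in mm, from 0 to 85.4, then the shift along the tool's x, y, z in mm, then the turn about the tool's z in degrees. A call has 1 to 12 rows; each row is the pose to reach, as a shift and turn from the pose commanded when the call began, along the tool's axes at that moment; what a row does not reach only later rows make up. A row lasts 1/12 s, in which the tool goes at most 41.7 mm and 7.16 degrees, less where a joint would pass 70% of its speed; a pose out of reach is approached as far as the arm can. A call with a gripper value outside its range is refused whole. The fingers move at their own pace and stop on an object; "squeeze" is the grip in N (left out, the last holds). Time passes only in rows, so rows that repeat a pose let the fingers close. It gives the time, the measured TCP pose, the force, the opening and the grip force at its end, in the units of the state.
- get_state(): the state, without advancing time (a new reading comes with each control period).
- get_image(name): name is "scene" or "top" or "wrist"; returns a dict with "frame" (480x640x3 uint8, red, green, blue), "K" (3x3 intrinsics, pixels), "k1" (the pictures are not rectified: a ray, as slopes to the right and down, at radius r is drawn at 1 + k1 r^2 times it, then the intrinsics apply), "position" and "orientation" of the camera in the world. Camera axes: x right, y down, z forward; pixel columns grow to the right and rows downward; lengths in m; the calibration is good to about 2 mm. A picture is of the moment at which its call begins. There is no depth.
- sign_off(): hands the job in; it is judged then, once.
Trained networks look in a picture, given as the dict that the camera call returned (one of the last four; its "shot" number tells which), for a name from the list of things; names that differ only in an ending like _2 or _b are one class to them, and where a whole thing is asked for, a point or a joint stands for the part that bears it (a point fixed in the world has none). Each returns a list of dicts, best first, with "score" (0 to 1); they miss things now and then, are a little off and sometimes report something else, mostly with a low value. They report only what shows in the picture. A call takes as long as a camera call.
- find_in(query, picture): "point" ([column, row] in pixels, amid what is visible of it).
- place_of(query, picture): "point" ([column, row] in pixels: a listed point, or the origin of a listed thing).
The state is a dict: "clock": time; "qpos": joint angles; "qd": joint speeds; "effort": joint torques, N m; "position": TCP position; "ee_rot": TCP orientation; "contact_force": force on the tool from outside, world axes, zero at the start; "moment": the same for the moment, N m; "width": finger opening in m; "gripper_force": force on a finger pad.
Only numpy, scipy, OpenCV 4.12 (cv2) and the standard library are available. Lean on these libraries where they do the work, as an engineer would, in place of code of your own. Each camera call takes 0.05 s, during which the arm holds its last target. There are 200 camera calls.

## Working session

There is one attempt and no reset: what is moved stays moved. The work goes in short steps, Python scripts to look and compute and a tool call to move; the robot and the scene stay as the last step left them, time stands still between calls to the robot, and variables do not carry over. Pictures are saved under pics/ and viewed, at most 10 in all, crops included, and the job is handed in when it is done.

Besides the shell and the picture viewer there is one more tool, called after "Call:" as name(argument=value, ...) on one line, values as JSON. apply_moves: Moves the arm, as the interface text tells. Its arguments: {"type":"object","properties":{"deltas":{"type":"array"},"squeeze":{"type":"number"}},"required":["deltas"]}

```bash
mkdir -p pics; cat > h.py <<'E'
import numpy as np, cv2
from scipy.spatial.transform import Rotation as R
from rig import *
def rot(q): return R.from_quat([q[1],q[2],q[3],q[0]])
def px2w(p,im,z):
    K=im["K"]; d=np.array([(p[0]-K[0][2])/K[0][0],(p[1]-K[1][2])/K[1][1]]); u=d.copy()
    for _ in range(20): u=d/(1+im["k1"]*(u@u))
    v=rot(im["orientation"]).apply([u[0],u[1],1]); o=np.array(im["position"])
    return o+v*(z-o[2])/v[2]
E
python3 - <<'E'
from h import *
s=get_state(); print(s["clock"],s["position"],s["ee_rot"],s["contact_force"],s["width"],nose_length)
t=get_image("top"); c=get_image("scene")
cv2.imwrite("pics/top.png",t["frame"][...,::-1]); cv2.imwrite("pics/scene.png",c["frame"][...,::-1])
Z=dict(hub=.05,peg=.05,red_mark=.05,pointer=.05,stand=0,jam_jar=0,coin_roll_brown=0,coin_roll_blue=0,rubber_stamp=0,coffee_mug=0,bell=0)
for n,z in Z.items():
  for nm,im in(("top",t),("scene",c)):
    for r in place_of(n,im)[:4 if n=="peg" else 1]: print(n,nm,np.round(r["point"]),round(r["score"],2),px2w(r["point"],im,z).round(3))
E
```

```text
0.0 [0.19415849 0.5407155  0.24746389] [-2.47664948e-04  1.71553862e-01  9.85174356e-01 -8.36439877e-04] [-0.55247341  0.27227214 -0.50212372] 0.08541952980945343 0.017
hub top [359. 247.] 0.86 [0.524 0.004 0.05 ]
hub scene [334. 228.] 0.64 [0.502 0.012 0.05 ]
peg top [368. 271.] 0.87 [ 0.444 -0.024  0.05 ]
peg scene [356. 235.] 0.89 [ 0.419 -0.018  0.05 ]
peg scene [407. 234.] 0.42 [ 0.352 -0.165  0.05 ]
red_mark top [349. 268.] 0.63 [0.452 0.035 0.05 ]
red_mark scene [337. 238.] 0.94 [0.432 0.045 0.05 ]
pointer top [369. 230.] 0.6 [ 0.58  -0.028  0.05 ]
pointer scene [332. 217.] 0.72 [ 0.579 -0.031  0.05 ]
stand top [357. 250.] 0.7 [0.52  0.007 0.   ]
stand scene [334. 239.] 0.83 [ 0.515  0.002 -0.   ]
jam_jar top [236. 240.] 0.94 [0.546 0.416 0.   ]
jam_jar scene [212. 264.] 0.72 [0.54  0.413 0.   ]
coin_roll_brown top [370. 231.] 0.73 [ 0.586 -0.033  0.   ]
coin_roll_brown scene [408. 233.] 0.63 [ 0.438 -0.246 -0.   ]
coin_roll_blue top [253. 267.] 0.49 [0.456 0.354 0.   ]
coin_roll_blue scene [245. 275.] 0.7 [0.434 0.355 0.   ]
rubber_stamp top [221. 277.] 0.59 [0.419 0.46  0.   ]
rubber_stamp scene [208. 284.] 0.86 [0.439 0.465 0.   ]
coffee_mug top [182. 243.] 0.77 [0.531 0.601 0.   ]
coffee_mug scene [154. 283.] 0.71 [0.512 0.593 0.   ]
bell top [461. 250.] 0.8 [ 0.529 -0.342  0.   ]
```

```bash
python3 - <<'E'
import cv2
a=cv2.imread("pics/top.png")[190:310,280:440]; b=cv2.imread("pics/scene.png")[180:270,270:430]
cv2.imwrite("pics/topc.png",cv2.resize(a,None,fx=5,fy=5,interpolation=cv2.INTER_CUBIC)); cv2.imwrite("pics/sc.png",cv2.resize(b,None,fx=5,fy=5,interpolation=cv2.INTER_CUBIC))
E
```

```text
(no output)
```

View pics/topc.png

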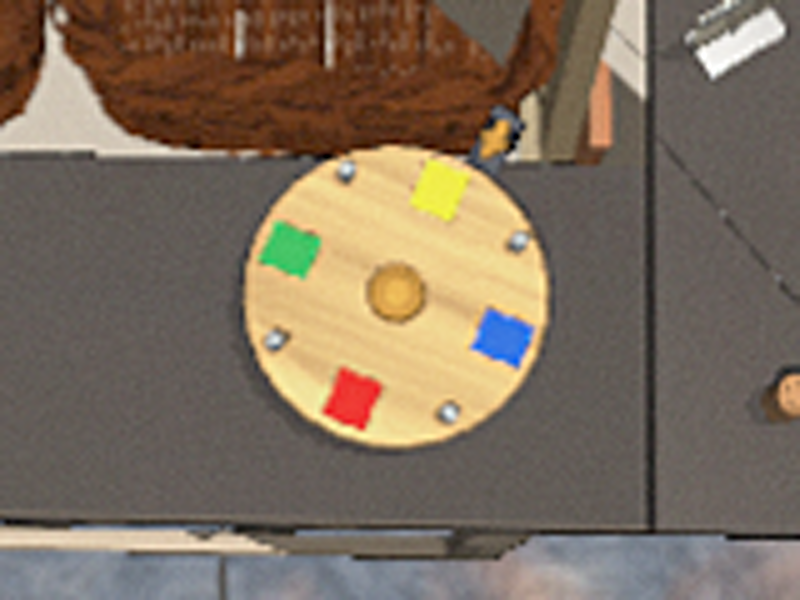

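View pics/scene.png

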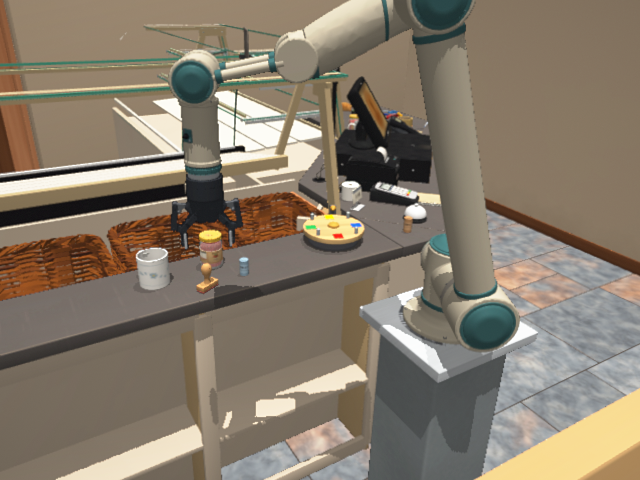

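The top view shows the wheel with the hub at image (359,248), red at (351,270) on the near side, yellow near the pointer (380,217), and a peg at (370,272). The brown roll and bell are to the right, and the other bystanders are far left. Next I'll measure the colours accurately.

```bash
cat >> h.py <<'E'
HUE=dict(red=(174,6),blue=(108,118),yellow=(27,33),green=(55,75))
def plaques(im,c=(.52,.0),rr=.11):
    hsv=cv2.cvtColor(im["frame"],cv2.COLOR_RGB2HSV); out={}
    for n,(a,b) in HUE.items():
        h=hsv[...,0]; m=((h>=a)|(h<=b)) if a>b else ((h>=a)&(h<=b))
        m&=(hsv[...,1]>150)&(hsv[...,2]>90)
        k,l,st,ce=cv2.connectedComponentsWithStats(m.astype(np.uint8))
        best=None
        for i in range(1,k):
            w=px2w(ce[i],im,.051)[:2]
            if np.hypot(*(w-c))<rr and (best is None or st[i,4]>best[0]): best=(st[i,4],w,ce[i])
        if best: out[n]=best
    return out
OFF=dict(red=0,blue=np.pi/2,yellow=np.pi,green=-np.pi/2)
def wheel(im,c,skip=()):
    # world angle of red about c, per plaque
    p=plaques(im,c); d={}
    for n,(a,w,_) in p.items():
        if a<12: continue
        d[n]=round(float((np.arctan2(w[1]-c[1],w[0]-c[0])-OFF[n]+np.pi)%(2*np.pi)-np.pi),3)
    return d
E
python3 - <<'E'
from h import *
for nm in("top","scene"):
    im=get_image(nm); p=plaques(im)
    for n,v in p.items(): print(nm,n,v[0],v[1].round(4),v[2].round(1))
    if len(p)==4:
        c=np.mean([v[1] for v in p.values()],0); print(c.round(4),[round(np.hypot(*(v[1]-c)),4) for v in p.values()], wheel(im,c))
    if nm=="top":
        for px in ((380,217),(384,213),(376,222)): print(px,px2w(px,im,.064)[:2].round(4))
        print([ (round(r["score"],2),px2w(r["point"],im,.064)[:2].round(3)) for r in place_of("pointer",im)])
        print([ (round(r["score"],2),r["point"],px2w(r["point"],im,0)[:2].round(3)) for r in place_of("coin_roll_brown",im)])
E
```

```text
top red 86 [0.4486 0.0329] [350.  269.4]
top blue 76 [ 0.4908 -0.0647] [380.2 257.2]
top yellow 84 [ 0.5875 -0.022 ] [367.4 227.8]
top green 70 [0.5454 0.0745] [337.7 239.7]
[0.5181 0.0052] [np.float64(0.0748), np.float64(0.075), np.float64(0.0746), np.float64(0.0745)] {'red': 2.762, 'blue': 2.769, 'yellow': 2.768, 'green': 2.766}
(380, 217) [ 0.6216 -0.062 ]
(384, 213) [ 0.6353 -0.0751]
(376, 222) [ 0.6046 -0.0491]
[(0.59, array([ 0.576, -0.019]))]
[(0.4, [436.6, 267.1], array([ 0.469, -0.259]))]
scene red 35 [0.4445 0.0358] [337.6 235.5]
scene blue 11 [ 0.4892 -0.0559] [353.7 224.6]
scene yellow 34 [ 0.5835 -0.0192] [328.8 216.6]
scene green 19 [0.5418 0.0771] [310.3 226.6]
[0.5148 0.0095] [np.float64(0.0751), np.float64(0.0702), np.float64(0.0745), np.float64(0.0729)] {'red': 2.783, 'yellow': 2.746, 'green': 2.761}
```

Call:
apply_moves(deltas=[0,0,0,0,0,0,0,0,0,-5], squeeze=20)

```text
clock: 1.57
position: [0.1944, 0.5412, 0.2483]
ee_rot: [0.0, 0.128, 0.992, 0.0]
contact_force: [0.4, 0.0, -0.6]
width: 0.0636
gripper_force: 0.0
```

Call:
apply_moves(deltas=[0,-385,-536,0,-14.7,0,-385,-536,0,-14.7,0,-385,-536,0,-14.7,0,-385,-536,0,-14.7,0,-385,-536,0,-14.7,0,-385,-536,0,-14.7,0,-385,-536,0,-14.7,0,-385,-536,0,-14.7,0,-385,-536,0,-14.7,0,-385,-536,0,-14.7,0,-385,-536,0,-14.7,0,-385,-536,0,-14.7])

```text
clock: 2.57
position: [0.3728, 0.0733, 0.2487]
ee_rot: [0.001, 0.0, 1.0, 0.0]
contact_force: [1.4, 1.1, 0.4]
width: 0.0
gripper_force: 0.0
```

```bash
python3 - <<'E'
from h import *
im=get_image("wrist"); cv2.imwrite("pics/w1.png",im["frame"][...,::-1])
s=get_state(); print(s["clock"],s["position"],s["ee_rot"],s["qpos"])
p=plaques(im,(.518,.005))
for n,v in p.items(): print(n,v[0],v[1].round(4),v[2].round(1))
print(im["position"],rot(im["orientation"]).apply([0,0,1]))
print([(r["score"],r["point"],px2w(r["point"],im,.05)) for r in place_of("pointer",im)])
E
```

```text
2.6167 [0.37662798 0.06534327 0.24885453] [ 0.00231222  0.00404241  0.99998025 -0.00422065] [-0.00297905 -0.02405672  1.86343456 -0.00877152  1.29760922 -1.5633433 ]
red 838 [0.4491 0.0337] [279.4 285.3]
blue 554 [ 0.4926 -0.0654] [188.5 321.9]
[0.29639625 0.07288307 0.37377006] [ 3.03260610e-01  8.05295408e-04 -9.52907317e-01]
[(0.77, [225.3, 388.4], array([ 0.58094469, -0.03385209,  0.05      ]))]
```

View pics/w1.png

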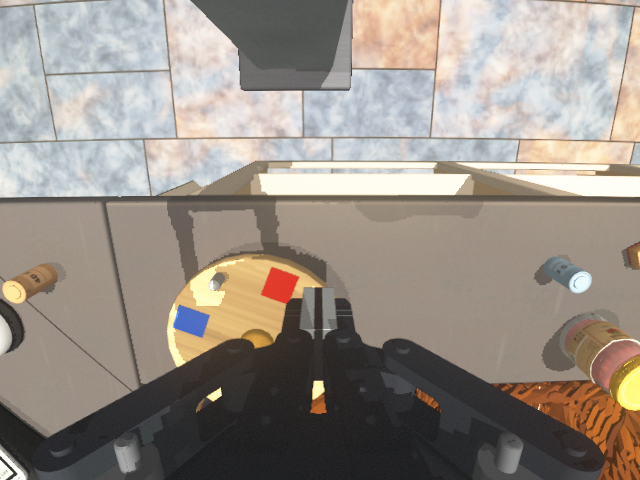

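Call:
apply_moves(deltas=[0,-55,-150,0,0,0,-55,-150,0,0,0,-55,-150,0,0,0,-55,-150,0,0,0,-55,-150,90,0,0,-55,-150,90,0,0,-55,-150,90,0,0,-55,-150,90,0])

```text
clock: 3.33
position: [0.4252, -0.0736, 0.1562]
ee_rot: [-0.003, 0.0, 1.0, 0.001]
contact_force: [-0.5, -0.5, 0.4]
width: 0.0002
gripper_force: 0.0
```

```bash
python3 - <<'E'
from h import *
im=get_image("wrist"); cv2.imwrite("pics/w2.png",im["frame"][...,::-1])
s=get_state(); print(s["clock"],s["position"],s["ee_rot"],s["contact_force"])
p=plaques(im,(.518,.005))
for n,v in p.items(): print(n,v[0],v[1].round(4),v[2].round(1))
print(wheel(im,(.518,.005)))
E
```

```text
3.3833 [ 0.42727691 -0.07419144  0.15829103] [-8.28255520e-04  1.13367520e-04  9.99999562e-01  4.19959731e-04] [ 0.0347068  -0.14476912  1.08905617]
red 1651 [0.4485 0.033 ] [464.  274.5]
blue 16 [ 0.4863 -0.0456] [354.9 321.1]
green 286 [0.5465 0.0837] [507.9 383.4]
{'red': 2.759, 'blue': 2.582, 'green': 2.794}
```

View pics/w2.png

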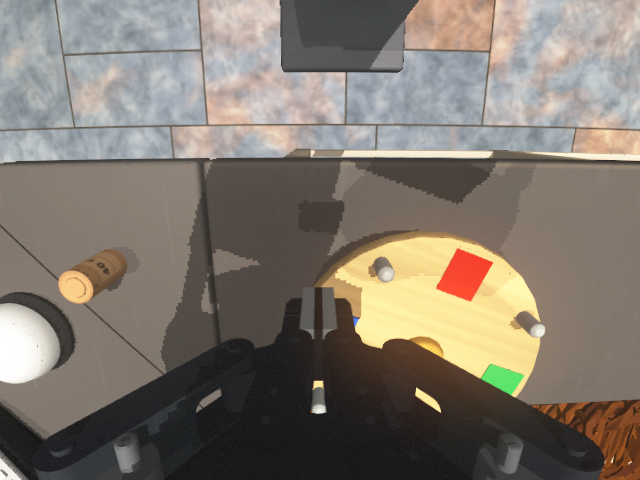

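Call:
apply_moves(deltas=[0,-4,-15,25,0,0,-4,-15,60,0,0,-4,-15,83,0,0,-4,-15,83,0,0,-4,-15,83,0])

```text
clock: 3.8
position: [0.4328, -0.0897, 0.0767]
ee_rot: [0.001, -0.0, 1.0, -0.0]
contact_force: [0.3, -0.1, -1.0]
width: 0.0002
gripper_force: 0.0
```

Call:
apply_moves(deltas=[0,0,4,0,0,0,0,12,0,0,0,0,24,0,0,0,0,40,0,0,0,0,60,0,0,0,0,80,0,0,0,0,100,0,0,0,0,112,-30,0,0,0,114,-70,0,0,0,110,-100,0,0,40,90,-100,0,0,80,90,-100,0])

```text
clock: 4.8
position: [0.357, -0.0011, 0.1795]
ee_rot: [0.006, -0.0, 1.0, -0.002]
contact_force: [-0.6, 0.1, 0.7]
width: -0.0001
gripper_force: 0.0
```

```bash
cat > track.py <<'E'
from h import *
import sys
c=np.array([.518,.005]); n=int(sys.argv[1]); cam=sys.argv[2:]
for i in range(n):
    t=get_state()["clock"]
    for cm in cam:
        t=get_state()["clock"]; im=get_image(cm); print(cm,round(t,3),wheel(im,c))
s=get_state(); print(s["clock"],s["position"],s["contact_force"])
E
python3 track.py 3 top wrist
```

```text
top 4.8 {'red': 0.063, 'blue': 0.063, 'green': 0.064}
wrist 4.85 {}
top 4.9 {'red': -0.328, 'blue': -0.333, 'yellow': -0.445, 'green': -0.337}
wrist 4.95 {'yellow': -0.495}
top 5.0 {'red': -0.719, 'blue': -0.722, 'yellow': -0.731, 'green': -0.732}
wrist 5.05 {'green': -0.967}
5.1 [0.35425257 0.00042589 0.17664993] [-0.40859945  0.2114851  -1.41017495]
```

Call:
apply_moves(deltas=[0,0,0,0,0,0,0,0,0,0,0,0,0,0,0,0,0,0,0,0,0,0,0,0,0,0,0,0,0,0,0,0,0,0,0,-40,2,0,0,0,-80,5,20,0,0,-115,5,45,0,0,-115,5,70,0,0,-115,5,85,0])

```text
$.deltas: bad value
```

```bash
python3 track.py 2 top scene
```

```text
top 5.1 {'red': -1.111, 'blue': -1.111, 'yellow': -1.111, 'green': -1.054}
scene 5.15 {'red': -1.342, 'blue': -1.246, 'yellow': -1.249, 'green': -1.351}
top 5.2 {'red': -1.484, 'blue': -1.496, 'yellow': -1.495}
scene 5.25 {'red': -1.749, 'blue': -1.647, 'yellow': -1.617, 'green': -1.709}
5.3 [3.53688259e-01 3.30277988e-04 1.75435298e-01] [-0.57502034  0.12236552  0.61009896]
```

Call:
apply_moves(deltas=[0,0,0,0,0,0,0,0,0,0,0,0,0,0,0,0,0,0,0,0,0,0,0,0,0,0,0,0,0,0,0,-40,2,0,0,0,-80,5,20,0,0,-115,5,45,0,0,-115,5,70,0,0,-115,5,85,0,0,-115,5,85,0])

```text
clock: 6.3
position: [0.4655, 0.0055, 0.0869]
ee_rot: [-0.004, 0.0, 1.0, 0.001]
contact_force: [-0.3, 0.3, 0.0]
width: 0.0003
gripper_force: 0.0
```

```bash
python3 track.py 2 top
```

```text
top 6.3 {'red': 0.995, 'green': 1.03}
top 6.35 {'red': 0.835, 'blue': 0.733}
6.4 [0.46727368 0.00518234 0.09000314] [0.18373111 0.35645861 1.35072279]
```

Call:
apply_moves(deltas=[0,0,0,0,0,0,0,0,0,0,0,0,0,0,0,0,0,0,0,0,0,0,0,0,0,0,0,0,0,0,0,0,0,0,0,0,0,0,0,0,0,0,0,0,0,0,0,0,0,0,0,0,0,0,0,0,0,0,0,0])

```text
clock: 7.4
position: [0.4676, 0.0052, 0.0902]
ee_rot: [-0.0, 0.0, 1.0, 0.0]
contact_force: [-0.8, 0.9, -0.2]
width: 0.0
gripper_force: 0.0
```

Call:
apply_moves(deltas=[0,0,0,0,0,0,0,0,0,0,0,0,0,0,0,0,0,0,0,0,0,0,0,0,0,0,0,0,0,0,0,0,0,0,0,0,0,0,0,0,0,0,0,0,0,0,0,0,0,0,0,0,0,0,0,0,0,0,0,0])

```text
clock: 8.4
position: [0.4677, 0.0051, 0.0903]
ee_rot: [0.0, 0.001, 1.0, 0.0]
contact_force: [-0.3, -0.0, 0.7]
width: 0.0001
gripper_force: 0.0
```

Call:
apply_moves(deltas=[0,0,0,0,0,0,0,0,0,0,0,0,0,0,0,0,0,0,0,0,0,0,0,0,0,0,0,0,0,0,0,0,0,0,0,0,0,0,0,0,0,0,0,0,0,0,0,0,0,0,0,0,0,0,0,0,0,0,0,0])

```text
clock: 9.4
position: [0.4677, 0.0052, 0.0903]
ee_rot: [0.0, 0.0, 1.0, 0.0]
contact_force: [0.6, 0.7, -0.1]
width: -0.0001
gripper_force: 0.0
```

Call:
apply_moves(deltas=[0,0,0,0,0,0,0,0,0,0,0,0,0,0,0,0,0,0,0,0,0,0,0,0,0,0,0,0,0,0,0,0,0,0,0,0,0,0,0,0,0,0,0,0,0,0,0,0,0,0,0,0,0,0,0,0,0,0,0,0])

```text
clock: 10.4
position: [0.4677, 0.0051, 0.0903]
ee_rot: [0.0, 0.0, 1.0, 0.0]
contact_force: [-0.2, 0.3, -0.4]
width: -0.0001
gripper_force: 0.0
```

Call:
apply_moves(deltas=[0,0,0,0,0,0,0,0,0,0,0,0,0,0,0,0,0,0,0,0,0,0,0,0,0,0,0,0,0,0,0,0,0,0,0,0,0,0,0,0,0,0,0,0,0,0,0,0,0,0,0,0,0,0,0,0,0,0,0,0])

```text
clock: 11.4
position: [0.4677, 0.0051, 0.0903]
ee_rot: [0.0, 0.0, 1.0, 0.0]
contact_force: [0.0, -0.1, 0.7]
width: -0.0004
gripper_force: 0.0
```

```bash
python3 track.py 3 top; python3 - <<'E'
from h import *
im=get_image("top");c=np.vstack([cv2.resize(im["frame"][200:300,290:430,::-1],None,fx=5,fy=5,interpolation=cv2.INTER_CUBIC)])
cv2.imwrite("pics/t3.png",c)
E
```

```text
top 11.4 {'red': 2.251, 'blue': 2.299, 'green': 2.32}
top 11.45 {'red': 2.202, 'blue': 2.231, 'green': 2.25}
top 11.5 {'red': 2.139, 'blue': 2.173, 'green': 2.188}
11.55 [0.46767623 0.00514389 0.09029705] [ 0.18461484 -0.03679888  0.38372727]
```

View pics/t3.png

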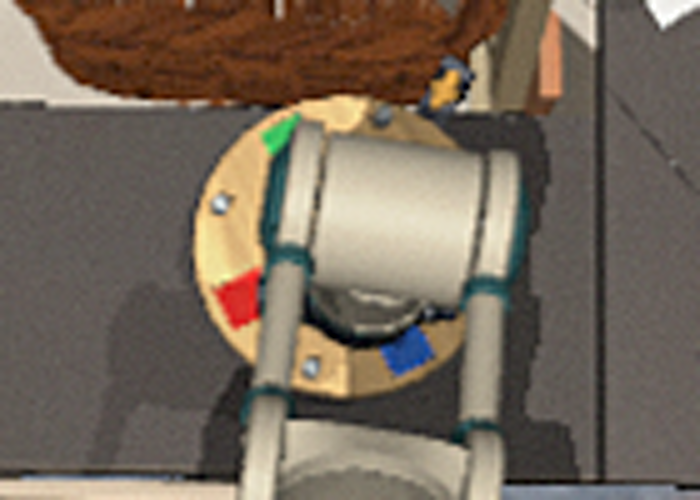

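Call:
apply_moves(deltas=[0,0,0,7,0,0,0,0,15,0,0,0,0,15,0,0,0,0,15,0,0,0,0,15,0,0,0,0,15,0,0,0,0,15,0,0,0,0,15,0,0,0,0,15,0,0,0,0,15,0,0,0,0,15,0,0,0,0,15,0])

```text
clock: 12.6
position: [0.4677, 0.0051, 0.0753]
ee_rot: [0.0, 0.0, 1.0, 0.0]
contact_force: [0.3, 0.3, 0.3]
width: 0.0001
gripper_force: 0.0
```

```bash
python3 track.py 4 top
```

```text
top 12.6 {'red': 0.737, 'blue': 0.678}
top 12.65 {'red': 0.682, 'blue': 0.637}
top 12.7 {'red': 0.618, 'blue': 0.578}
top 12.75 {'red': 0.57, 'blue': 0.526}
12.8 [0.46766116 0.00515826 0.07531008] [0.1496605  0.21886137 0.55829553]
```

Call:
apply_moves(deltas=[0,0,0,0,0,0,0,0,0,0,0,0,0,0,0,0,0,0,0,0,0,0,0,0,0,0,0,0,0,0,0,0,0,0,0,0,0,0,0,0,0,0,0,0,0,0,0,0,0,0,0,0,0,11,0,0,0,0,13,0])

```text
clock: 13.8
position: [0.4681, 0.0052, 0.0621]
ee_rot: [0.0, 0.001, 1.0, 0.0]
contact_force: [0.8, 0.3, 5.5]
width: 0.0002
gripper_force: 2.9
```

```bash
python3 track.py 4 top wrist
```

```text
top 13.8 {'red': -0.499, 'blue': -0.509}
wrist 13.85 {'yellow': -0.52, 'green': -0.616}
top 13.9 {'red': -0.493, 'blue': -0.501}
wrist 13.95 {'yellow': -0.522, 'green': -0.615}
top 14.0 {'red': -0.493, 'blue': -0.497}
wrist 14.05 {'yellow': -0.523, 'green': -0.614}
top 14.1 {'red': -0.493, 'blue': -0.5}
wrist 14.15 {'yellow': -0.523, 'green': -0.614}
14.2 [0.46821402 0.00508172 0.06291821] [1.09460413 0.00648539 5.49378713]
```

```bash
python3 - <<'E'
from h import *
im=get_image("top"); w=get_image("scene"); c=np.array([.518,.005])
for f in(cv2.imread("pics/top.png")[...,::-1].copy(),im["frame"]):
    h=cv2.cvtColor(f,cv2.COLOR_RGB2HSV); sub=np.s_[205:226,372:390]
    m=(h[...,0]>12)&(h[...,0]<24)&(h[...,1]>120)&(h[...,2]>130)
    ys,xs=np.nonzero(m[sub]); p=np.array([xs.mean()+372,ys.mean()+205]); q=px2w(p,im,.064)[:2]; 
    print(len(xs),p,q,np.hypot(*(q-c)),np.arctan2(*(q-c)[::-1]))
a=cv2.resize(im["frame"][205:295,300:420,::-1],(800,600),interpolation=cv2.INTER_CUBIC)
cv2.imwrite("pics/t4.png",a)
cv2.imwrite("pics/s4.png",cv2.resize(w["frame"][190:265,285:385,::-1],(800,600),interpolation=cv2.INTER_CUBIC))
E
```

```text
31 [378.35483871 217.22580645] [ 0.62072969 -0.05665138] 0.11980935143766962 -0.5405165872076828
29 [378.34482759 217.31034483] [ 0.62044604 -0.05662017] 0.11955014253788442 -0.5415136114379673
```

View pics/t4.png

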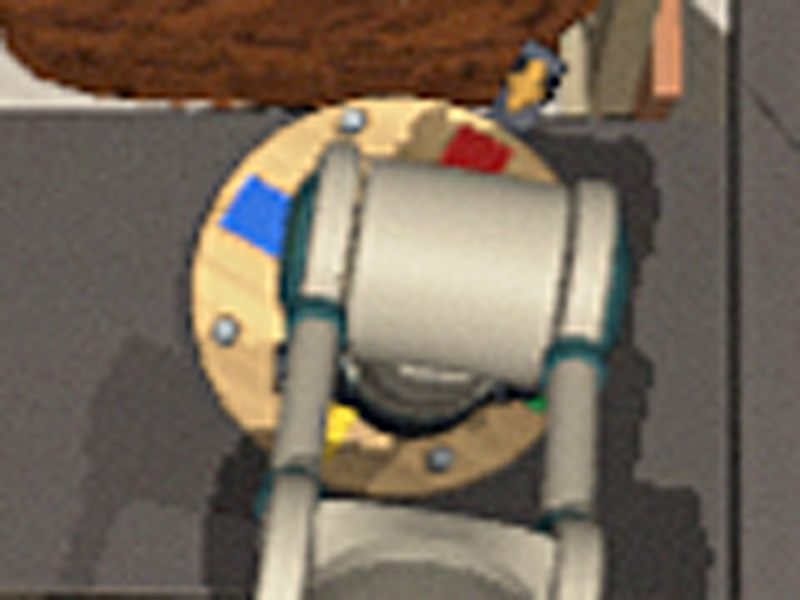

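View pics/s4.png

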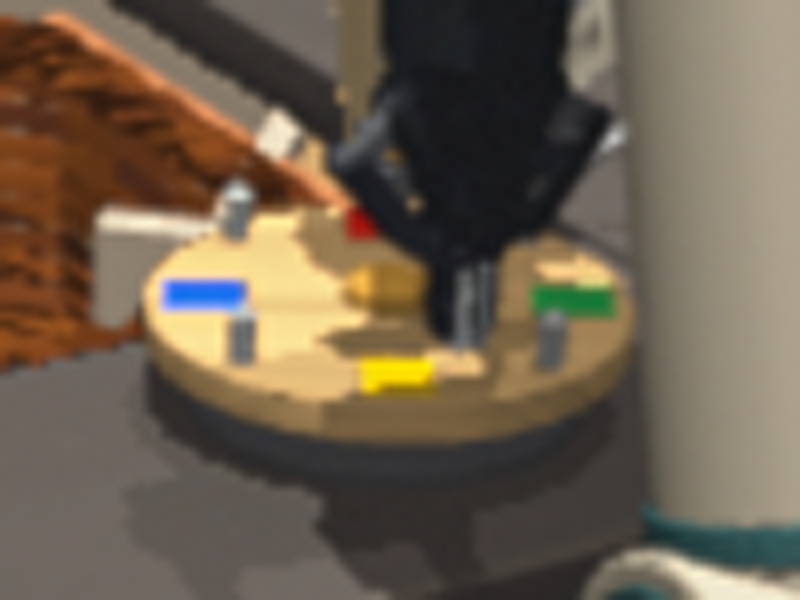

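The crops show red at (475,150) directly inside the brass cone at (530,80), and the fingertip pressing on the face. The wheel angle is about -0.52, against -0.54 to -0.58 for the pointer, so the error is at most about 5 mm. The stand has not moved.

```bash
python3 -c "
from rig import *
print(sign_off())"
```

```text
the job is handed in; nothing more can be done
None
```

I flicked the wheel to about 3.9 rad/s, let it spin freely, then braked it and handed the job in. At hand-in the red plaque was within about 5 mm of the pointer by my measurement, a fingertip was pressing at about 5 N, and the stand had not moved; `sign_off()` gave no verdict.

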